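# Set the running clearance of a saw's height-screw bearing

## Robot

A 6-joint arm with a two-finger parallel gripper is mounted at the origin on the work surface. World frame = base frame: x ahead of the robot, y to its left, z up, the work surface at z = 0. Lengths are in mm, angles in rad, forces in N, time in s.
With the tool pointing down it reaches from about 350 to 975 mm from the base axis. Payload 7.1 kg.
Tool frame: the origin (TCP) lies midway between the tips of the shut fingers; the grasp point (between the pads) lies 19 mm behind it (ctrl.grip_point_offset is the distance from the TCP to the grasp point, in mm); z points along the fingers, y is the line along which they close (so a half turn about z gives the same grasp; the last joint's range is limited). The gripper opens to 88 mm and grips with 3 to 60 N. Pads are 20 mm wide; open, the fingers measure 115 mm over their backs; the gripper's body (75 mm by 178 mm) begins 61 mm behind the grasp point.
Start: joints at [1.157, 0.423, 1.63, -0, 1.089, -0.019], TCP at [240.357, 576.917, 222.675] pointing down, gripper open.
Joint ranges: [-3, 3], [-0.9, 2.11], [0.09, 2.58], [-1.31, 4.45], [0.11, 2.69], [-2.54, 2.54]. Speed limits (rad/s): [2.39, 2.39, 3.01, 3.14, 3.14, 3.14].

## Interface

Orientations are given as a rotation vector (axis times angle).
In Python, from workcell import get_obs, optics, close_job, spotter, ctrl gives the robot as it stands. The module is installed in compiled form; this text tells all that it offers.
- The arm moves only by the tool move_arm, never from a script. Its argument "rows" is a list of rows, each a list of 5 numbers: the shift along the tool's x, y, z in cm, then the turn about the tool's z in degrees, then the opening in per cent of the stroke, from 0 (shut) to 100 (fully open). A call has 1 to 10 rows; each row shifts and turns the commanded pose from where the row before left it, along the tool's axes as they then stand; what a row does not reach is not made up. A row lasts 1/8 s, in which the tool goes at most 62.5 mm and 10.7 degrees, less where a joint would pass 70% of its speed; a pose out of reach is approached as far as the arm can. A call with a gripper value outside its range is refused whole. The fingers move at their own pace and stop on an object; the grip force is fixed at half the most. Time passes only in rows, so rows that do not move let the fingers close. It gives the time, the measured TCP pose, the force, the opening and the grip force at its end, in the units of the state.
- get_obs(): the state, without advancing time (a new reading comes with each control period).
- optics.get_image(name): name is "scene" or "top" or "wrist"; returns the picture (384x512x3 uint8, blue, green, red); there is no depth.
- optics.calibration(name): a dict with "camera_matrix" (3x3 intrinsics, pixels), "xyz" and "orientation" of the camera in the world. Camera axes: x right, y down, z forward; pixel columns grow to the right and rows downward; lengths in mm; the calibration is good to about 2 mm. A picture is of the moment at which its call begins: read the wrist's pose just before it. calibration takes no time and is no camera call; for the wrist camera it gives the pose at the moment of the call.
- close_job(): hands the job in; it is judged then, once.
Trained networks look in the newest picture that a camera, given by its name, has taken for a name from the list of things; names that differ only in an ending like _2 or _b are one class to them, and where a whole thing is asked for, a point or a joint stands for the part that bears it (a point fixed in the world has none). Each returns a list of dicts, best first, with "conf" (0 to 1); they miss things now and then, are a little off and sometimes report something else, mostly with a low value. They report only what shows in the picture. A call takes as long as a camera call.
- spotter.find_in(camera, label): "point" ([column, row] in pixels, amid what is visible of it).
- spotter.regions_of(camera, label): "region" (384x512 bool, what is visible of it) and "point" ([column, row] in pixels, amid what is visible of it).
The state is a dict: "t": time; "qpos": joint angles; "qvel": joint speeds; "joint_torque": joint torques, N m; "ee_pos": TCP position; "orientation": TCP orientation; "ft_force": force on the tool from outside, world axes, zero at the start; "moment": the same for the moment, N m; "width": finger opening in mm; "grasp_force": force on a finger pad.
Only numpy, scipy, OpenCV 4.12 (cv2) and the standard library are available. Lean on these libraries where they do the work, as an engineer would, in place of code of your own. Each camera call takes 0.05 s, during which the arm holds its last target. There are 200 camera calls.

## Task

The height screw of the table saw stands upright in its bearing in the vise, with the knurled adjusting nut already started on its thread. Turn the nut down, clockwise seen from above, until it bottoms out on the bronze washer, then back it off a quarter turn and keep hold of it there between the fingers while I lock its grub screw: finish still holding the nut at that setting, do not let go. Leave the loose things on the bench where they lie.

Things in the scene. Friction and masses are not known exactly. Their poses are not given: they have to be found in the camera images.
- nut: Steel knurled adjusting nut on the upright screw: 46 mm across, 22 mm high (6 mm collar 38 mm across, then a 16 mm knurled band). Origin on the screw's axis at the nut's underside, z up. A dark scribed line on its top lies along its +x, two dark pin holes along its y. Right-hand thread: sinks 4 mm per turn clockwise seen from above, turns easily (0.05 N m), stays where it is left.
- nut_turn (a joint): Turn of the nut on the thread in rad: 0 = bottomed out on the bronze washer (a hard stop), growing anticlockwise seen from above as it is backed off; a quarter turn back is 1.57. It starts between 3.2 and 5.6.
- nut_grip (a point): Point on the nut's axis at mid-height of the knurled band, 14 mm above the nut's underside (143 mm above the bench when bottomed out): where to grip, from above, fingers on opposite sides in any direction. Below the nut are only a washer and a neck, both narrower than it, so fingertips may hang 20 mm below it; the screw's end stands up to 22 mm above its top.
- vise: Grey drill-press vise, 200 x 175 x 75 mm, bolted to the bench, holding the dark cast flange bearing (flange 50 x 120 mm, its top 88 mm above the bench). Origin on the bench under the screw's axis; +x points from the vise's handle, which reaches 170 mm out on the -x side at a height of 44 mm, to the fixed jaw; y lies along the 110 mm jaws.
- pliers: Pliers lying beside the vise, 200 mm long, red grips, up to 15 mm high; origin near the middle, jaws to its +x. Leave alone.
- spare_nut: Small brass ring nut lying on the bench on the other side of the vise, 30 mm across, 12 mm high; origin at the centre of its underside. Not part of the job, leave alone.
- handwheel: Dark handwheel lying flat beyond the vise, 150 mm across, with an upright crank grip 80 mm high at its rim; origin at the centre of its underside. Leave alone.
- screwdriver: Yellow-handled screwdriver, 200 mm long, 26 mm thick, lying beyond the vise; origin under its middle. Leave alone.
- hammer: Hammer lying left of the vise, 270 mm long, up to 27 mm high; origin under its middle. Leave alone.
- can: Blue spray can, 53 mm across, 152 mm high, standing upright; origin at the centre of its underside. Leave alone.
- jar: Glass jar with a steel lid, 68 mm across, 85 mm high, standing upright; origin at the centre of its underside. Leave alone.
- batten: Wooden batten 300 x 40 x 20 mm lying right of the vise; origin at the centre of its underside. Leave alone.

How it is judged (in metres and radians):
On the way:
1. the nut is turned down until it bottoms out on the washer (value of joint nut_turn below 0.09 rad), for 0.2 s.
At the end, for the whole second after the job is handed in: After having bottomed out (within 5 degrees of the stop), the nut stands a quarter turn (90 degrees, give or take 23) back from the stop, still, and is held in the fingers: they press on it with more than 5 N and the grasp point is within 25 mm of the middle of its knurled band (value of joint nut_turn between 1.17 and 1.97 rad and velocity of joint nut_turn between -0.15 and 0.15 rad/s and contact force between the fingers and nut above 5 N and distance between the grasp point and nut_grip below 0.025 m); the arm keeps its last pose, push and grip.
It fails at once if a loose thing on the bench is moved by more than 3 cm (distance of any of pliers, spare_nut, handwheel, screwdriver, hammer, can, jar, batten from where it was at the start of the episode above 0.03 m).
It also fails if it takes over 58 s, if anything falls off the work surface, if the arm or the gripper's body presses on something with over 40 N, if the wrist force passes 120 N, or if a joint passes its speed limit or range.

## Working session

There is one attempt and no reset: what is moved stays moved. The work goes in short steps, Python scripts to look and compute and a tool call to move; the robot and the scene stay as the last step left them, time stands still between calls to the robot, and variables do not carry over. Pictures are saved under pics/ and viewed, at most 10 in all, crops included, and the job is handed in when it is done.

Besides the shell and the picture viewer there is one more tool, called after "Request:" as name([rows], argument=value, ...), one row to a line, values as JSON. move_arm: Moves the arm, as the interface text tells. Its arguments: {"type":"object","properties":{"rows":{"type":"array","items":{"type":"array","items":{"type":"number"}}}},"required":["rows"]}

```bash
mkdir -p pics; cat > h.py <<'E'
import numpy as np, cv2
from scipy.spatial.transform import Rotation as R
from workcell import get_obs, optics, close_job, spotter, ctrl
def ray(c,p):
    k=optics.calibration(c); K=np.array(k["camera_matrix"]); Rm=np.array(k["orientation"],float)
    Rm=Rm if Rm.shape==(3,3) else R.from_rotvec(Rm).as_matrix()
    d=Rm@np.linalg.inv(K)@np.array([p[0],p[1],1.]); return np.array(k["xyz"],float),d
def at_z(c,p,z):
    o,d=ray(c,p); return o+d*(z-o[2])/d[2]
E
python3 - <<'E'
from h import *
o=get_obs(); print(o); print(ctrl.grip_point_offset)
a=[]
for c in ["scene","top","wrist"]:
    im=optics.get_image(c); a.append(im)
    print(c,optics.calibration(c)["xyz"],optics.calibration(c)["orientation"])
    for r in spotter.find_in(c,"nut")[:3]: print(r, at_z(c,r["point"],155))
    for l in (["vise","can","jar","handwheel"] if c=="top" else []):
        print(l,[(r["point"],round(r["conf"],2),at_z(c,r["point"],50).round()) for r in spotter.find_in(c,l)[:2]])
cv2.imwrite("pics/a.png",cv2.resize(np.hstack(a[:2]),(800,300)));cv2.imwrite("pics/t.png",cv2.resize(a[1],(800,600)))
E
```

```text
{'t': 0.0, 'qpos': array([ 1.15702525e+00,  4.23820836e-01,  1.63070678e+00,  6.40438329e-06,
        1.08858896e+00, -1.89906225e-02]), 'qvel': array([-0.00012274, -0.00081167, -0.00036078, -0.00062535, -0.0010121 ,
        0.00123622]), 'joint_torque': array([-1.12520720e-03, -5.44618535e+01, -2.73666215e+01,  6.43422687e-02,
        2.27850740e-02, -1.10058850e-04]), 'ee_pos': array([240.12069544, 576.42153129, 221.90759454]), 'orientation': array([-6.16039747e-01, -3.08026030e+00,  2.33579024e-03]), 'ft_force': array([-0.43866585, -0.53641431,  0.51368508]), 'moment': array([ 0.03130716, -0.00900581,  0.04300849]), 'grasp_force': 0.0, 'width': 88.0741594841199}
18.700000000000003
scene [ 936.22427637  670.4389858  1161.70332528] [-0.76346505 -2.73437346  0.90271524]
{'point': [241.9, 157.7], 'conf': 0.47} [513.17948686 -85.02126062 155.        ]
top [ 446.11484202   -5.04806368 1453.28354372] [-2.19971223  2.18402268 -0.09383654]
{'point': [368.4, 247.0], 'conf': 0.58} [ 369.96879573 -359.04161586  155.        ]
vise [([277.4, 203.1], 0.68, array([504., -92.,  50.]))]
can [([129.1, 151.4], 0.97, array([670., 394.,  50.]))]
jar [([366.0, 160.0], 0.65, array([ 648., -383.,   50.]))]
handwheel [([279.6, 121.8], 0.9, array([773., -98.,  50.]))]
wrist [162.01405982 608.48595335 383.94083242] [2.3943468  1.59706288 0.2430878 ]
```

View pics/t.png

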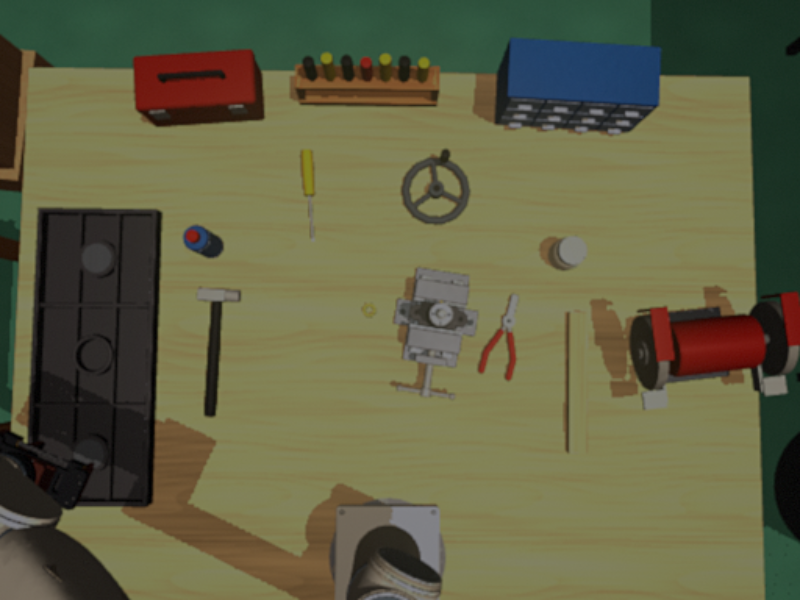

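View pics/a.png

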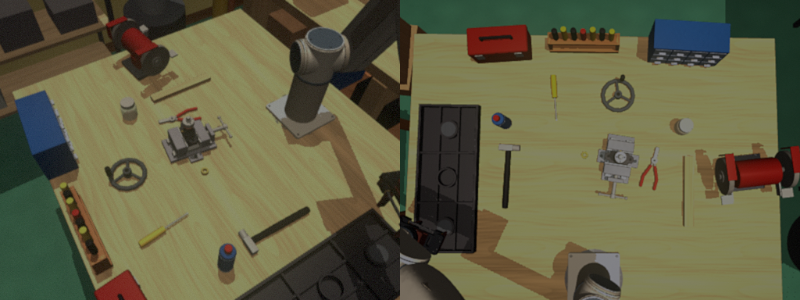

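The top picture shows the vise with the nut on it at about (441,315) in the 800x600 view, the pliers to its right, the spare nut at left (369,310) and the handwheel beyond it. The spotter's nut in the top view is the batten's end, so it's wrong. I'll refine from the top picture and then approach.

```bash
cat >> h.py <<'E'
def to_tool(target):
    o=get_obs(); M=R.from_rotvec(o["orientation"]).as_matrix()
    return (M.T@(np.array(target)-o["ee_pos"])/10).round(2)
E
python3 - <<'E'
from h import *
print(at_z("top",(282.2,201.6),155),at_z("scene",(241.9,157.7),155))
o=get_obs(); print(R.from_rotvec(o["orientation"]).as_matrix().round(3))
print(to_tool([513,-85,250]))
E
```

```text
[504.43656411 -99.73623258 155.        ] [513.17948686 -85.02126062 155.        ]
[[-0.923  0.385 -0.   ]
 [ 0.385  0.923 -0.   ]
 [-0.    -0.    -1.   ]]
[-50.63 -50.61  -2.73]
```

Request:
move_arm([
  [-3.6, -3.7, -0.2, 0, 100],
  [-3.6, -3.7, -0.2, 0, 100],
  [-3.6, -3.7, -0.2, 0, 100],
  [-3.6, -3.7, -0.2, 0, 100],
  [-3.6, -3.7, -0.2, 0, 100],
  [-3.6, -3.7, -0.2, 0, 100],
  [-3.6, -3.7, -0.2, 0, 100],
  [-3.6, -3.7, -0.2, 0, 100],
  [-3.6, -3.7, -0.2, 0, 100],
  [-3.6, -3.7, -0.2, 0, 100],
])

```text
t: 1.75
ee_pos: [430.9, 95.3, 243.1]
orientation: [0.616, 3.08, 0.001]
ft_force: [0.5, 0.6, 0.6]
width: 87.6
grasp_force: 0.0
```

Request:
move_arm([
  [-3.6, -3.7, -0.2, 0, 100],
  [-3.6, -3.7, -0.2, 0, 100],
  [-3.6, -3.7, -0.2, 0, 100],
  [-3.6, -3.7, -0.2, 0, 100],
  [0, 0, 0, 0, 100],
])

```text
t: 2.38
ee_pos: [507.5, -97.9, 250.9]
orientation: [0.622, 3.078, -0.001]
ft_force: [0.1, 0.7, -0.5]
width: 87.6
grasp_force: 0.0
```

```bash
python3 - <<'E'
from h import *
o=get_obs(); print(o["t"],o["qpos"].round(3),o["ee_pos"],o["ft_force"])
im=optics.get_image("wrist"); cv2.imwrite("pics/w1.png",im)
for r in spotter.find_in("wrist","nut")[:3]: print(r, at_z("wrist",r["point"],155))
k=optics.calibration("wrist");print(k)
E
```

```text
2.375 [-0.213  0.229  1.841 -0.     1.07  -1.385] [507.54136594 -97.92206857 250.92613453] [ 0.11287608  0.66820431 -0.52662674]
{'point': [249.5, 179.4], 'conf': 0.74} [491.18203815 -94.34031409 155.        ]
{'camera_matrix': array([[266.77709803,   0.        , 253.16179834],
       [  0.        , 266.77709803, 189.00694152],
       [  0.        ,   0.        ,   1.        ]]), 'xyz': array([427.81908694, -63.63081277, 411.84831026]), 'orientation': array([2.39611157, 1.5956927 , 0.24258655])}
```

View pics/w1.png

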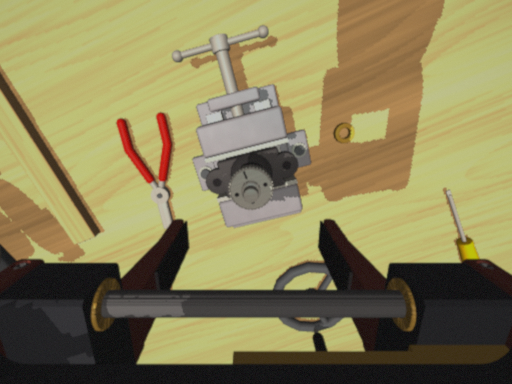

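The wrist picture shows the nut on the vise at about (250,187), its scribed line pointing up toward the handle. The pliers are at left and the spare nut at (344,133). I'll zoom in for the centre.

```bash
python3 - <<'E'
from h import *
im=cv2.imread("pics/w1.png"); cv2.imwrite("pics/w1z.png",cv2.resize(im[145:225,200:300],(800,640)[:2] if 0 else (750,600),interpolation=cv2.INTER_CUBIC))
for c in ["wrist","scene","top"]:
    optics.get_image(c)
    for r in spotter.regions_of(c,"nut")[:2]:
        ys,xs=np.nonzero(r["region"]); print(c,r["conf"],xs.min(),xs.max(),ys.min(),ys.max(),r["point"])
E
```

```text
wrist 0.64 226 271 168 212 [249.3, 183.5]
scene 0.58 234 248 151 163 [240.0, 159.2]
top 0.56 126 153 184 264 [134.1, 212.2]
```

View pics/w1z.png

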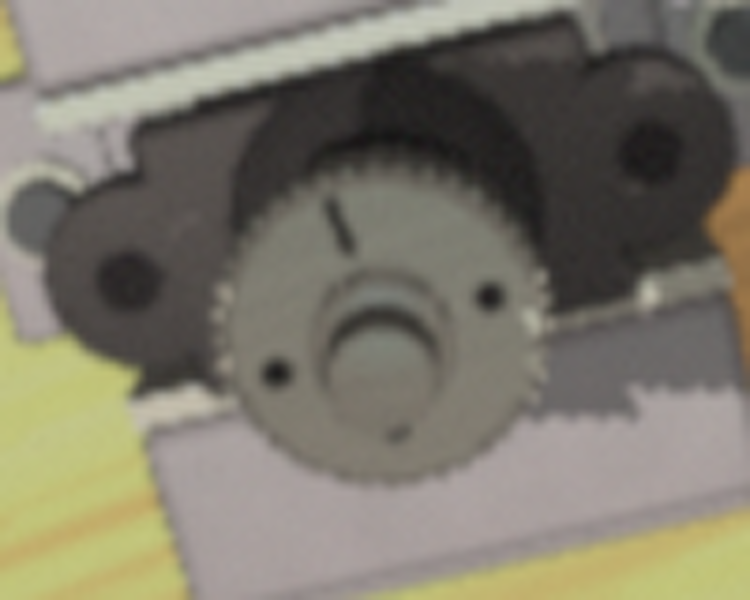

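```bash
python3 - <<'E'
from h import *
f=lambda x,y,z:at_z("wrist",(200+x/7.5-.4,145+y/7.5-.4),z)
c=f(381,334,154); print("c",c)
l=f(330,200,154)-c; l2=f(330,200,154)-f(350,252,154); h=f(487,297,154)-f(275,372,154)
print("line",np.degrees(np.arctan2(l[1],l[0])),np.degrees(np.arctan2(l2[1],l2[0])),"holes",np.degrees(np.arctan2(h[1],h[0])))
v=f(650,150,88)-f(130,280,88); print("flange y",np.degrees(np.arctan2(v[1],v[0])),np.linalg.norm(v), f(390,215,88))
p=at_z("scene",(241,156.7),154);print(p)
print(to_tool([c[0],c[1],140-19]))
E
```

```text
c [501.48762922 -96.55956691 154.        ]
line 177.28301215264824 177.48133710085355 holes 87.82377956429158
flange y 81.91570998644731 89.5491552601654 [501.7341293  -95.81763742  88.        ]
[513.05265402 -90.44487106 154.        ]
[ 0.34 -0.4  12.98]
```

The nut's axis is at about (501.5, -96.5), and its line stands roughly 185° from the vise's x, so nut_turn is about 3.2 if the line marks zero. I'll wind the wrist back, then descend.

Request:
move_arm([
  [0.34, -0.4, 0, 0, 100],
  [0, 0, 1, -9.5, 100],
  [0, 0, 1, -9.5, 100],
  [0, 0, 1, -9.5, 100],
  [0, 0, 1, -9.5, 100],
  [0, 0, 1, -9.5, 100],
  [0, 0, 1, -9.5, 100],
  [0, 0, 2, 0, 100],
  [0, 0, 2, 0, 100],
  [0, 0, 2, 0, 100],
])

```text
t: 4.03
ee_pos: [501.4, -97.4, 130.2]
orientation: [-0.929, 3.001, -0.0]
ft_force: [0.4, -0.8, -0.2]
width: 87.9
grasp_force: 0.0
```

```bash
python3 - <<'E'
from h import *
o=get_obs(); print(o["t"],o["qpos"].round(3),o["ee_pos"],o["ft_force"],o["moment"])
im=optics.get_image("wrist"); cv2.imwrite("pics/w2.png",im)
print(to_tool([501.5,-96.5,126]))
E
```

```text
4.025 [-0.215  0.393  1.946 -0.     0.802 -2.386] [501.44247025 -97.38088811 130.21832772] [ 0.40479959 -0.78858918 -0.1754745 ] [ 0.10419478 -0.03398374  0.04116524]
[-0.16 -0.04  0.2 ]
```

View pics/w2.png

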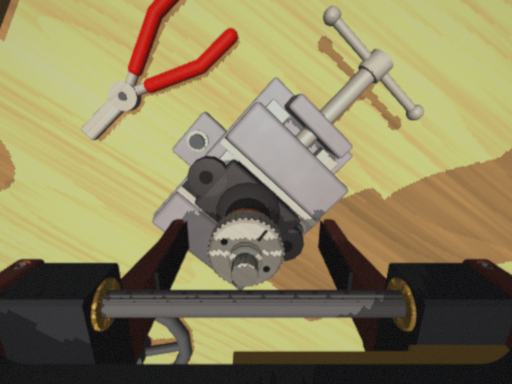

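This picture shows the nut between the open fingers, but its centre at about column 246 sits left of the finger midline at 253. I'll quantify the offset.

```bash
python3 - <<'E'
from h import *
im=cv2.imread("pics/w2.png"); cv2.imwrite("pics/w2z.png",cv2.resize(im[195:295,180:330],(780,520),interpolation=cv2.INTER_CUBIC))
k=optics.calibration("wrist"); Rc=R.from_rotvec(k["orientation"]).as_matrix();K=k["camera_matrix"]
def pr(p):
    q=K@Rc.T@(np.array(p)-k["xyz"]); return (q[:2]/q[2]).round(1)
o=get_obs(); M=R.from_rotvec(o["orientation"]).as_matrix()
print(k["xyz"],"nut top",pr([501.5,-96.5,153]),"screw",pr([501.5,-96.5,172]),"tcp",pr(o["ee_pos"]))
print("tool y+10",pr(o["ee_pos"]+M[:,1]*10),"x+10",pr(o["ee_pos"]+M[:,0]*10)); print(M.round(2))
E
```

```text
[ 430.25784808 -144.1276794   289.52583216] nut top [251.  259.9] screw [250.8 280.1] tcp [251.8 237.3]
tool y+10 [266.7 237.3] x+10 [251.8 223.7]
[[-0.83 -0.56 -0.  ]
 [-0.56  0.83  0.  ]
 [ 0.    0.   -1.  ]]
```

View pics/w2z.png

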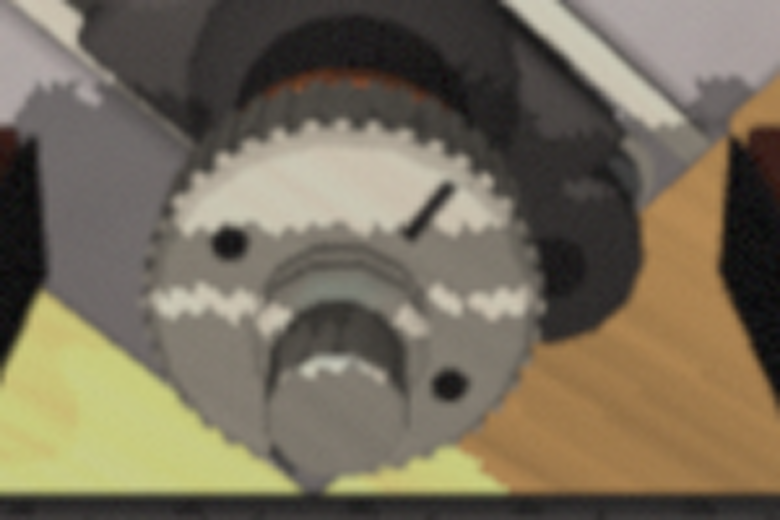

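Solving both wrist views for a fixed camera offset gives an axis of (505, -99.5), which matches the top camera. I'll shift x -1.7 mm, y -3.7 mm, z +2 mm, then close.

Request:
move_arm([
  [-0.17, -0.37, 0.2, 0, 100],
  [0, 0, 0, 0, 100],
  [0, 0, 0, 0, 40],
  [0, 0, 0, 0, 40],
  [0, 0, 0, 0, 0],
  [0, 0, 0, 0, 0],
  [0, 0, 0, 0, 0],
  [0, 0, 0, 0, 0],
])

```text
t: 5.08
ee_pos: [505.7, -100.1, 128.8]
orientation: [-0.928, 3.001, -0.002]
ft_force: [1.5, -5.2, -0.1]
width: 45.4
grasp_force: 30.0
```

```bash
python3 - <<'E'
from h import *
o=get_obs(); print(o)
E
```

```text
{'t': 5.075, 'qpos': array([-2.18142166e-01,  4.00885113e-01,  1.93716252e+00, -7.72161401e-04,
        8.02390678e-01, -2.38853013e+00]), 'qvel': array([0.00055773, 0.00046992, 0.0005626 , 0.00157909, 0.00209861,
       0.00030207]), 'joint_torque': array([ 2.27345780e+00, -4.62933326e+01, -1.90487981e+01,  7.68372584e-01,
        6.95229694e-01, -1.89728412e-02]), 'ee_pos': array([ 505.66714475, -100.07820557,  128.82740467]), 'orientation': array([-9.28380841e-01,  3.00052289e+00, -1.65547146e-03]), 'ft_force': array([ 1.47863961, -5.1882576 , -0.07503252]), 'moment': array([-0.56732413, -0.15959845,  0.00292479]), 'grasp_force': 29.999760389328003, 'width': 45.37746784980953}
```

The grasp is firm at 45 mm and 30 N with only a small side force. Now I'll turn clockwise.

Request:
move_arm([
  [0, -0.1, 0.01, 5, 0],
  [0, 0, 0.01, 10, 0],
  [0, 0, 0.01, 10, 0],
  [0, 0, 0.01, 10, 0],
  [0, 0, 0.01, 10, 0],
  [0, 0, 0.01, 10, 0],
  [0, 0, 0.01, 10, 0],
  [0, 0, 0.01, 10, 0],
  [0, 0, 0.01, 10, 0],
  [0, 0, 0, 0, 0],
])

```text
t: 6.32
ee_pos: [505.8, -99.9, 127.9]
orientation: [-1.341, -2.841, -0.001]
ft_force: [0.7, 1.8, 1.3]
width: 45.3
grasp_force: 30.0
```

```bash
cat > s.py <<'E'
from h import *
o=get_obs(); M=R.from_rotvec(o["orientation"]).as_matrix()
print(o["t"],o["qpos"][5].round(3),o["ee_pos"].round(1),"Ftool",(M.T@o["ft_force"]).round(1),o["moment"].round(2),o["grasp_force"].round(1),round(o["width"],1),"yaw y",np.degrees(np.arctan2(M[1,1],M[0,1])).round(1))
E
python3 s.py
```

```text
Traceback (most recent call last):
  File "s.py", line 3, in <module>
    print(o["t"],o["qpos"][5].round(3),o["ee_pos"].round(1),"Ftool",(M.T@o["ft_force"]).round(1),o["moment"].round(2),o["grasp_force"].round(1),round(o["width"],1),"yaw y",np.degrees(np.arctan2(M[1,1],M[0,1])).round(1))
                                                                                                                      ^^^^^^^^^^^^^^^^^^^^^^
AttributeError: 'float' object has no attribute 'round'
```

Request:
move_arm([
  [0, 0, 0.01, 10, 0],
  [0, 0, 0.01, 10, 0],
  [0, 0, 0.01, 10, 0],
  [0, 0, 0.01, 10, 0],
  [0, 0, 0.01, 10, 0],
  [0, 0, 0.01, 10, 0],
  [0, 0, 0.01, 10, 0],
  [0, 0, 0, 10, 0],
  [0, 0, 0, 0, 0],
  [0, 0, 0, 0, 0],
])

```text
t: 7.58
ee_pos: [506.0, -100.1, 127.0]
orientation: [-2.851, -1.319, -0.001]
ft_force: [3.1, 4.8, -2.2]
width: 45.7
grasp_force: 30.0
```

```bash
sed -i 's/o\["grasp_force"\].round(1)/o["grasp_force"]/' s.py; python3 s.py
```

```text
7.575 0.485 [ 506.  -100.1  127. ] Ftool [ 5.6 -0.8  2.2] [ 0.52 -0.52  0.03] 29.99953955411911 45.7 yaw y -40.3
```

Request:
move_arm([
  [0, 0, 0.01, 5, 0],
  [0, 0, 0, 5, 0],
  [0, 0, 0, 0, 0],
])

```text
t: 7.95
ee_pos: [506.0, -100.1, 126.9]
orientation: [-2.956, -1.063, -0.001]
ft_force: [3.6, 5.2, -3.8]
width: 44.8
grasp_force: 30.0
```

```bash
python3 s.py
```

```text
7.95 0.661 [ 506.  -100.1  126.9] Ftool [ 6.1 -1.7  3.8] [ 0.5  -0.5   0.02] 29.99983638525009 44.8 yaw y -50.4
```

Request:
move_arm([
  [0, 0, 0, 5, 0],
  [0, 0, 0, 5, 0],
  [0, 0, 0, 0, 0],
])

```text
t: 8.32
ee_pos: [506.0, -100.1, 126.8]
orientation: [-3.037, -0.802, -0.001]
ft_force: [4.1, 4.3, -3.4]
width: 45.5
grasp_force: 30.0
```

```bash
python3 s.py
```

```text
8.325 0.835 [ 506.  -100.1  126.8] Ftool [ 5.7 -1.7  3.4] [ 0.44 -0.6  -0.06] 29.99964952468872 45.5 yaw y -60.4
```

Request:
move_arm([
  [0, 0, 0, 3, 0],
  [0, 0, 0, 3, 0],
  [0, 0, 0, 0, 0],
])

```text
t: 8.7
ee_pos: [505.0, -100.6, 126.8]
orientation: [3.074, 0.645, -0.003]
ft_force: [-1.6, -0.4, -0.5]
width: 45.0
grasp_force: 30.0
```

```bash
python3 s.py
```

```text
8.7 0.939 [ 505.  -100.6  126.8] Ftool [-1.6 -0.3  0.5] [-0.23  0.25  0.65] 30.00001609325409 45.0 yaw y -66.3
```

Request:
move_arm([
  [0, 0, 0, 3, 0],
  [0, 0, 0, 3, 0],
  [0, 0, 0, 0, 0],
])

```text
t: 9.07
ee_pos: [504.7, -100.5, 126.8]
orientation: [-3.104, -0.48, 0.003]
ft_force: [-2.8, -0.1, 1.7]
width: 45.6
grasp_force: 30.0
```

```bash
python3 s.py; python3 - <<'E'
from h import *
im=optics.get_image("wrist"); cv2.imwrite("pics/w3.png",cv2.resize(im[195:295,180:330],(780,520),interpolation=cv2.INTER_CUBIC))
E
```

```text
9.075 1.045 [ 504.7 -100.5  126.8] Ftool [-2.7 -0.7 -1.6] [-0.14  0.7   0.53] 30.000519454479218 45.6 yaw y -72.4
```

View pics/w3.png

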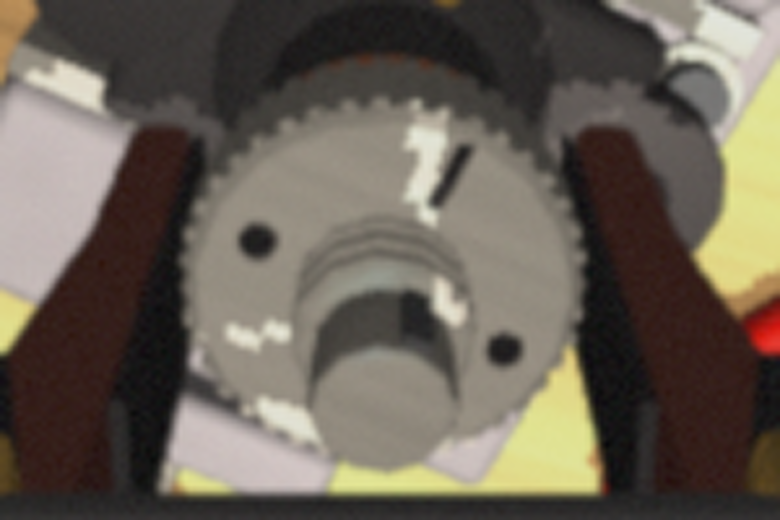

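The line and pin holes show the nut between the fingers. The moment jumped to 0.6 N m and the grip slipped a few degrees, so it has bottomed out. I'll work out the line's world angle.

```bash
cat > a.py <<'E'
from h import *
def ang(h1,h2,z):
    f=lambda p:at_z("wrist",(180+p[0]/5.2-.4,195+p[1]/5.2-.4),z)
    h=f(h2)-f(h1); return np.degrees(np.arctan2(h[1],h[0]))-90, f(h1),f(h2)
E
python3 - <<'E'
from a import *
a,p,q=ang((257,241),(504,350),151)
print("angle of +-x axis",a,"rel vise",a+8.1,np.linalg.norm(p-q))
f=lambda p:at_z("wrist",(180+p[0]/5.2-.4,195+p[1]/5.2-.4),151)
l=f((467,150))-f((435,205)); print(np.degrees(np.arctan2(l[1],l[0])))
E
```

```text
angle of +-x axis -188.98842916305503 rel vise -180.88842916305504 30.91213868595888
-9.589021038149964
```

Request:
move_arm([
  [0, 0, 0, 2, 0],
  [0, 0, 0, 0, 0],
  [0, 0, 0, 0, 0],
])

```text
t: 9.5
ee_pos: [505.0, -100.3, 126.9]
orientation: [-3.113, -0.421, 0.002]
ft_force: [-5.1, -1.3, 3.3]
width: 45.4
grasp_force: 30.0
```

```bash
python3 s.py
```

```text
9.5 1.083 [ 505.  -100.3  126.9] Ftool [-5.2 -0.1 -3.3] [-0.07  1.03  0.55] 30.000540912151337 45.4 yaw y -74.6
```

The line sits at -9.3° against the vise axis at -8.1°, so it is bottomed. Now I'll back off 90°.

Request:
move_arm([
  [0, 0, -0.01, -9, 0],
  [0, 0, -0.01, -9, 0],
  [0, 0, -0.01, -9, 0],
  [0, 0, -0.01, -9, 0],
  [0, 0, -0.01, -9, 0],
  [0, 0, -0.01, -9, 0],
  [0, 0, -0.01, -9, 0],
  [0, 0, -0.01, -9, 0],
  [0, 0, -0.01, -9, 0],
  [0, 0, -0.01, -9, 0],
])

```text
t: 10.75
ee_pos: [506.2, -100.9, 127.9]
orientation: [1.898, 2.502, 0.0]
ft_force: [-1.9, -4.0, -1.4]
width: 45.4
grasp_force: 30.0
```

Request:
move_arm([
  [0, 0, 0, 0, 0],
  [0, 0, 0, 0, 0],
  [0, 0, 0, 0, 0],
  [0, 0, 0, 0, 0],
])

```text
t: 11.25
ee_pos: [506.1, -100.9, 127.9]
orientation: [1.907, 2.495, -0.0]
ft_force: [-1.3, -5.7, -2.5]
width: 45.3
grasp_force: 30.0
```

```bash
python3 s.py; python3 - <<'E'
from h import *
im=optics.get_image("wrist"); cv2.imwrite("pics/w4.png",cv2.resize(im[195:295,180:330],(780,520),interpolation=cv2.INTER_CUBIC))
E
```

```text
11.25 -0.484 [ 506.1 -100.9  127.9] Ftool [-5.1 -2.7  2.5] [-1.05  0.21  0.01] 29.999587833881378 45.3 yaw y 15.2
```

View pics/w4.png

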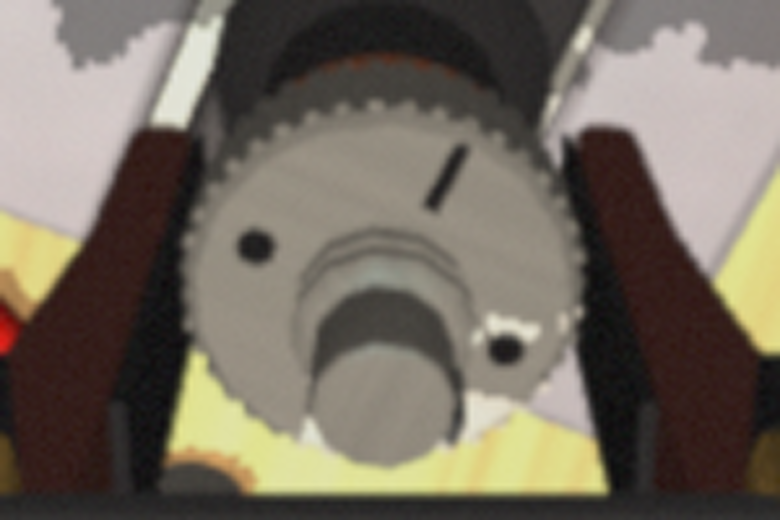

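The picture shows the nut held in the same place between the fingers, line at about (447,178). It has turned with them by about 88–89°, still gripped at 30 N, so I'm handing in.

```bash
python3 - <<'E'
from a import *
print(ang((256,246),(505,349),152)[0]+8.1)
print(close_job())
E
```

```text
-91.78366823485034
the job is handed in; nothing more can be done
None
```

The nut was turned down until it bottomed out on the washer, backed off about 88–90°, and the job was handed in with the fingers still holding it at 30 N; the verdict was not shown.

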